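# Nest the seedling pots on the saucer

### The arm

A 7-joint arm with a two-finger parallel gripper is mounted at the origin on the work surface. World frame = base frame: x ahead of the robot, y to its left, z up, the work surface at z = 0. Lengths are in m, angles in rad, forces in N, time in s.
With the tool pointing down it reaches from about 0.35 to 0.775 m from the base axis. Payload 3.1 kg.
Tool frame: the origin (TCP) lies midway between the tips of the shut fingers; the grasp point (between the pads) lies 19 mm behind it; z points along the fingers, y is the direction in which the jaws open and shut (so a half turn about z gives the same grasp; the last joint's range is limited). The gripper opens to 85 mm and grips with 20 to 120 N. Pads are 22 mm wide; open, the fingers measure 114 mm over their backs; the gripper's body (76 mm by 85 mm) begins 54 mm behind the grasp point. The pads swing forward as they close: fully open they stand 13 mm farther back than shut.
Start: joints at [1.069, 0.311, 0.014, 1.512, -0.004, 1.319, -0.027], TCP at [0.244, -0.493, 0.231] pointing down, gripper open.
Joint ranges: [-2.7, 2.7], [-0.3, 1.91], [-1.27, 1.3], [0.12, 2.57], [-1.44, 4.58], [0.2, 2.03], [-3.05, 3.05]. Speed limits (rad/s): [2.79, 2.79, 3.14, 3.14, 3.14, 3.14, 3.14].

### API

Orientations are given as [roll, pitch, yaw] about the fixed x, y, z axes, in that order (R = Rz(yaw) Ry(pitch) Rx(roll)).
In Python, from plant import bot gives the robot as it stands.
- The arm moves only by the shell command python3 -m handwheel 'ROWS' [FORCE]. ROWS is JSON, a list of rows, each an object with "offset": the shift along the tool's x, y, z in mm, a list of three; "twist": the turn about the tool's z in rad; "grip": the closure in counts, from 0 (fully open) to 255 (shut). A call has 1 to 8 rows; each row is the pose to reach, as a shift and turn from the pose commanded when the call began, along the tool's axes at that moment; what a row does not reach only later rows make up. A row lasts 1/12 s, in which the tool goes at most 41.7 mm and 7.16 degrees, less where a joint would pass 70% of its speed; a pose out of reach is approached as far as the arm can. A call with a gripper value outside its range is refused whole. The fingers move at their own pace and stop on an object; FORCE is the grip in N (left out, the last holds). Time passes only in rows, so rows that repeat a pose let the fingers close. It gives the time, the measured TCP pose, the force and the opening at its end, in the units of the state.
- bot.get_state(): the state, without advancing time (a new reading comes with each control period).
- bot.snapshot(name): name is "scene" or "top"; returns the picture (384x512x3 uint8, red, green, blue); there is no depth.
- bot.camera_model(name): a dict with "fx", "fy", "cx", "cy" (pixels), "world_to_cam" (4x4, takes a point from world to camera coordinates). Camera axes: x right, y up, looking along -z (the intrinsics and any distortion apply to the point x, -y, -z); pixel columns grow to the right and rows downward; lengths in m; the calibration is good to about 2 mm. A picture is of the moment at which its call begins. camera_model takes no time and is no camera call.
- bot.sign_off(): hands the job in, once; it reports no verdict.
The state is a dict: "time": time; "qpos": joint angles; "qd": joint speeds; "joint_efforts": joint torques, N m; "position": TCP position; "eef_rot": TCP orientation; "wrist_force": force on the tool from outside, world axes, zero at the start; "torque": the same for the moment, N m; "grip_width": opening from 0.0 (shut) to 1.0 (fully open).
Only numpy, scipy, OpenCV 4.12 (cv2) and the standard library are available. Lean on these libraries where they do the work, as an engineer would, in place of code of your own. Each camera call takes 0.05 s, during which the arm holds its last target.

### The job

Gather the three equal small grey pots into one nested stack: leave the pot that stands on the ceramic saucer where it is, and lower the other two small pots into it one at a time, right way up and fully home, setting each in by hand rather than dropping it from above. The order of the two does not matter; leave the stack upright on the saucer, and do not shift or knock over the saucer, the larger pot or the glass cloche.

Things in the scene. Friction and masses are not known exactly. Their poses are not given: they have to be found in the camera images.
- pot_base: Small grey hard silicone pot (loose, 50-100 g), upright on the saucer: the stack's bottom. 62 mm high: body tapers from 34 mm outside at the foot to 52 mm at 38 mm height, then a straight collar (38 to 62 mm height) 63 mm outside, 57 mm inside. Nested fully home, the upper collar rests on the rim below: 24 mm higher, 2 mm side play. Origin: centre of underside, z up.
- pot_a: Small grey pot equal to pot_base, to be nested; starts upright on the slatted shelf (its top 40 mm above the table). 62 mm high: body tapers from 34 mm outside at the foot to 52 mm at 38 mm height, then a straight collar (38 to 62 mm height) 63 mm outside, 57 mm inside. Grip it from above across the collar, tips no lower than 39 mm above its underside. Origin: centre of the underside, z up.
- pot_b: Small grey pot equal to pot_base, to be nested; starts upright on the slatted shelf (its top 40 mm above the table). 62 mm high: body tapers from 34 mm outside at the foot to 52 mm at 38 mm height, then a straight collar (38 to 62 mm height) 63 mm outside, 57 mm inside. Grip it from above across the collar, tips no lower than 39 mm above its underside. Origin: centre of the underside, z up.
- saucer: White glazed ceramic saucer, loose, lying on the slatted shelf: outside diameter 104 mm, rim 14 mm high, flat inner floor 74 mm across and 6 mm above its underside. Origin: centre of its underside. Carries pot_base, up to 12 mm off its centre.
- cloche: Small glass bell cloche with a knob on top, loose, standing on the slatted shelf: 80 mm diameter, 103 mm high. Origin: centre of its underside. To be left alone.
- big_pot: A larger grey silicone pot of the same shape, loose, standing on the slatted shelf: rim diameter 94 mm, height 93 mm. Origin: centre of its underside. Not part of the stack; to be left alone.
Mind the look-alikes: they are no part of the job. What is shaped like the pot_b but red is not meant.

How it is judged:
By the outcome, as a careful person would: the job done as asked, in the order asked, and still so for the second after the job is handed in, with the robot touching nothing.
It also fails if it takes over 61 s, if anything falls off the work surface, if the arm or the gripper's body presses on something with over 40 N, if the wrist force passes 120 N, or if a joint passes its speed limit or range.

## Working session

There is one attempt and no reset: what is moved stays moved. The work goes in short steps, Python scripts to look and compute and a shell command to move; the robot and the scene stay as the last step left them, time stands still between calls to the robot, and variables do not carry over. Pictures are saved under pics/ and viewed, and the job is handed in when it is done.

```bash
mkdir -p pics; ls; python3 - <<'E'
from plant import bot
import cv2,numpy as np
for n in("scene","top"):
    im=bot.snapshot(n); cv2.imwrite(f"pics/{n}0.png",cv2.resize(im[:,:,::-1],(800,600),interpolation=cv2.INTER_CUBIC))
    np.save(f"pics/{n}0.npy",im)
    m=bot.camera_model(n);print({k:(np.round(v,4).tolist() if not isinstance(v,str) else v) for k,v in m.items()})
print(bot.get_state())
E
```

```text
pics
{'fx': 377.6814, 'fy': 377.6814, 'cx': 259.4166, 'cy': 192.5474, 'world_to_cam': [[-0.6946, 0.7193, 0.011, 0.4581], [-0.5244, -0.5167, 0.6768, 0.2843], [0.4925, 0.4643, 0.7361, -1.2593], [0.0, 0.0, 0.0, 1.0]]}
{'fx': 384.8691, 'fy': 384.8691, 'cx': 252.3681, 'cy': 193.9039, 'world_to_cam': [[0.0253, -0.9997, -0.0059, -0.0191], [0.9856, 0.0239, 0.1671, -0.6599], [-0.1669, -0.01, 0.9859, -0.893], [0.0, 0.0, 0.0, 1.0]]}
{'time': 0.1, 'qpos': array([ 1.06932599,  0.31167366,  0.01399247,  1.51289608, -0.0043807 ,
        1.31920327, -0.02720198]), 'qd': array([-3.08765768e-05, -1.76698880e-03, -1.11081013e-03, -4.20897373e-03,
       -6.06565820e-04, -2.60601162e-04,  1.36529172e-03]), 'joint_efforts': array([ 5.92433353e-04, -3.80852330e+01,  1.46522443e-01, -2.31239158e+01,
        1.22516960e-02,  8.10974889e-03, -1.01472136e-05]), 'position': array([ 0.2437742 , -0.49229522,  0.23031461]), 'eef_rot': array([-3.13944543e+00,  1.08709514e-04,  4.59850317e-01]), 'wrist_force': array([ 0.61388272, -0.0151247 ,  0.42177653]), 'torque': array([ 0.00796261, -0.02658497,  0.00755763]), 'grip_width': 0.9999073899648471}
```

View pics/scene0.png

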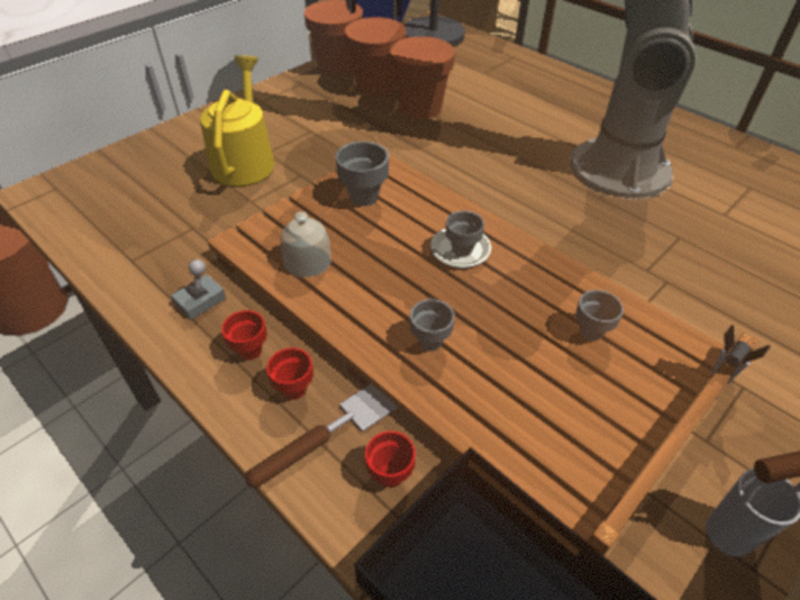

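View pics/top0.png

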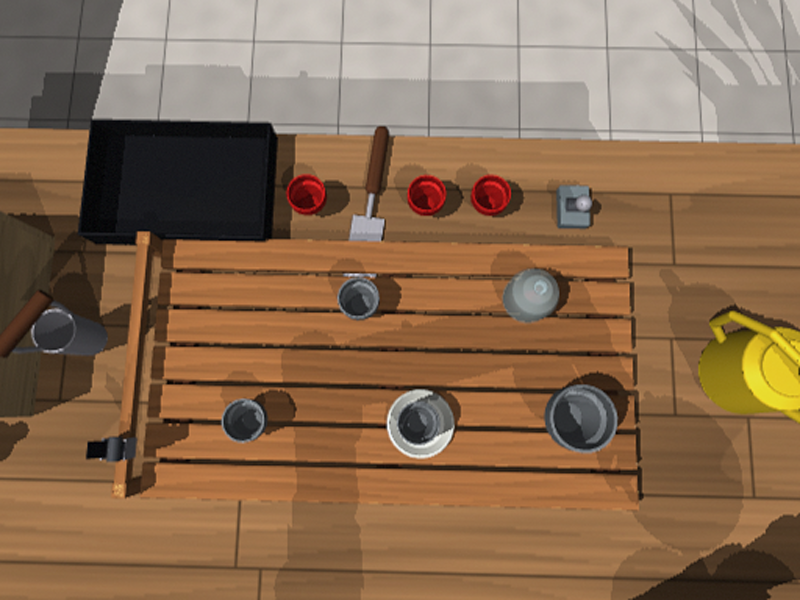

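The top view shows two free small grey pots at (358,298) and (245,420), and one grey pot on the saucer at (420,423). The look-alikes are the big pot (582,418), the red pots (306,195), (427,195) and (491,195), and the glass cloche (531,294). By the description, pot_a and pot_b are the two free grey ones. I'll crop in close on these three.

```bash
cat > h.py <<'E'
from plant import bot
import cv2,numpy as np
def proj(n,P):
    m=bot.camera_model(n);W=np.array(m["world_to_cam"]);P=np.atleast_2d(P)
    c=P@W[:3,:3].T+W[:3,3]
    return np.c_[m["cx"]+m["fx"]*c[:,0]/-c[:,2], m["cy"]+m["fy"]*-c[:,1]/-c[:,2]]
def at_z(n,u,v,z):
    m=bot.camera_model(n);W=np.array(m["world_to_cam"]);R=W[:3,:3];C=-R.T@W[:3,3]
    d=R.T@np.array([(u-m["cx"])/m["fx"],-(v-m["cy"])/m["fy"],-1.])
    return C+d*(z-C[2])/d[2]
def circ(x,y,z,r,k=72):
    t=np.linspace(0,2*np.pi,k);return np.c_[x+r*np.cos(t),y+r*np.sin(t),0*t+z]
def crop(im,u,v,w=50,s=8):
    u,v=int(u),int(v);return cv2.resize(im[v-w//2:v+w//2,u-w//2:u+w//2,::-1],None,fx=s,fy=s,interpolation=cv2.INTER_CUBIC)
E
python3 - <<'E'
from h import *
t=np.load("pics/top0.npy");s=np.load("pics/scene0.npy")
k=.64
tp=[(358,298),(245,420),(420,423)];sp=[(433,322),(599,315),(464,232)]
a=np.hstack([crop(t,u*k,v*k,44,6) for u,v in tp]);b=np.hstack([crop(s,u*k,v*k,44,6) for u,v in sp])
cv2.imwrite("pics/crop0.png",np.vstack([a,b]))
for (u,v),z in zip(tp,(.102,.102,.108)): print("top",at_z("top",u*k,v*k,z).round(4))
for (u,v),z in zip([(432,312),(599,303),(464,222)],(.102,.102,.108)): print("sc",at_z("scene",u*k,v*k,z).round(4))
print([(int(u*k)-22,int(v*k)-22) for u,v in tp+sp])
E
```

```text
top [0.6586 0.0515 0.102 ]
top [0.4746 0.2093 0.102 ]
top [ 0.477  -0.0447  0.108 ]
sc [0.6565 0.0482 0.102 ]
sc [0.474  0.2088 0.102 ]
sc [ 0.4784 -0.0432  0.108 ]
[(207, 168), (134, 246), (246, 248), (255, 184), (361, 179), (274, 126)]
```

View pics/crop0.png

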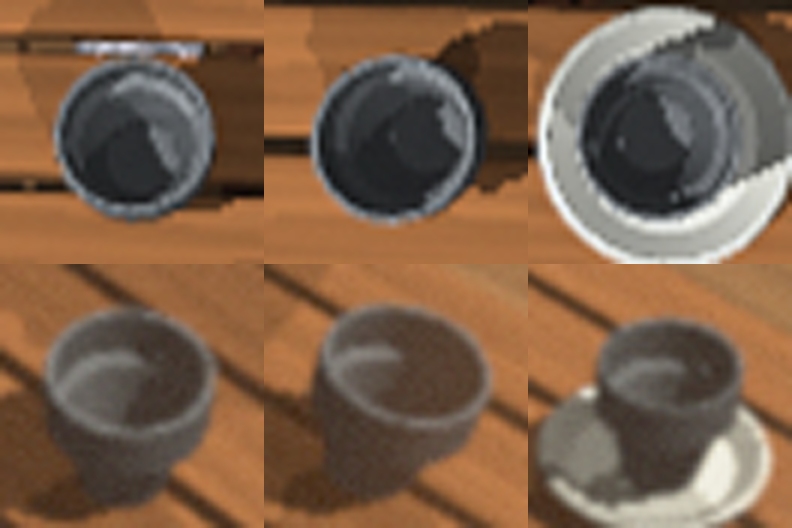

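```bash
cat > ov.py <<'E'
from h import *
def overlay(t,s,objs,out,w=44,sc=6,r=.0315,draw=True):
    rows=[]
    for n,im in(("top",t),("scene",s)):
        L=[]
        for x,y,z in objs:
            c=proj(n,[[x,y,z]])[0];u,v=int(c[0]),int(c[1])
            I=np.ascontiguousarray(crop(im,u,v,w,sc))
            if draw:
                p=(proj(n,circ(x,y,z,r))-[u-w//2,v-w//2]+.5)*sc
                cv2.polylines(I,[np.round(p).astype(int)],True,(0,255,0),1)
            L.append(I)
        rows.append(np.hstack(L))
    cv2.imwrite(out,np.vstack(rows))
E
python3 - <<'E'
from ov import *
t=np.load("pics/top0.npy");s=np.load("pics/scene0.npy")
overlay(t,s,[(.6576,.05,.102),(.4743,.209,.102),(.4777,-.044,.108)],"pics/ov0.png")
E
```

```text
(no output)
```

View pics/ov0.png

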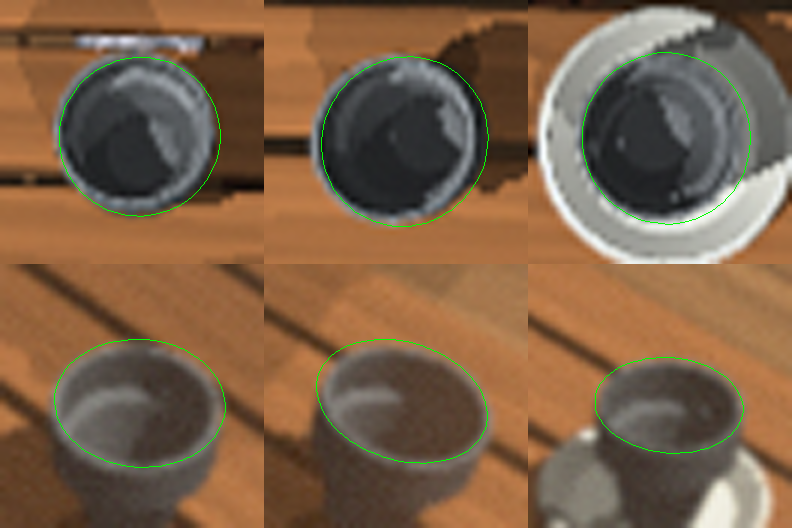

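```bash
python3 - <<'E'
from h import *
t=np.load("pics/top0.npy");s=np.load("pics/scene0.npy")
o=[]
for n,im in(("top",t),("scene",s)):
    c=proj(n,[[.4777,-.044,.108]])[0]; print(n,c, int(c[0])-18,int(c[1])-18)
    I=crop(im,c[0],c[1],36,11).astype(float)
    o.append(np.clip((I/255)**.5*255,0,255))
cv2.imwrite("pics/base.png",np.hstack(o))
E
```

```text
top [268.49514158 270.39480742] 250 252
scene [296.91231697 141.8106853 ] 278 123[ WARN:0@0.039] global loadsave.cpp:1063 imwrite_ Unsupported depth image for selected encoder is fallbacked to CV_8U.
```

View pics/base.png

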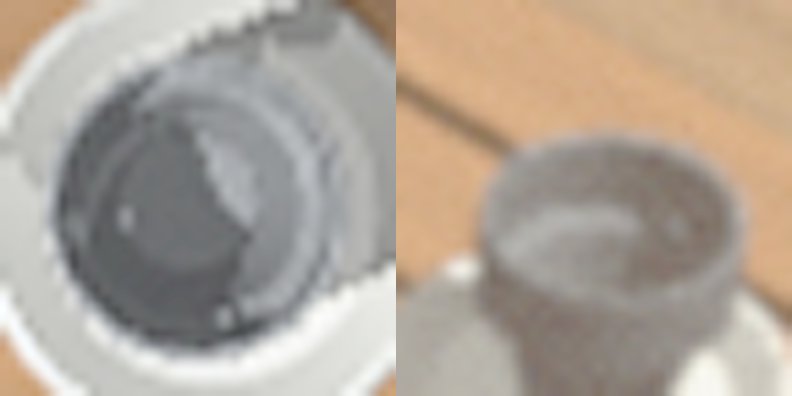

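The choice holds: the crops show upright, hollow grey pots with collars in both views. My estimates are pot_a (0.658, 0.051), pot_b (0.4745, 0.210) and base (0.4765, -0.0425). I'll take pot_b first.

```bash
python3 -m handwheel '[{"offset":[15,-15,0],"twist":0.03,"grip":0},{"offset":[43,-43,0],"twist":0.1,"grip":0},{"offset":[71,-71,0],"twist":0.17,"grip":0},{"offset":[99,-99,0],"twist":0.24,"grip":0},{"offset":[127,-127,0],"twist":0.31,"grip":0},{"offset":[155,-155,0],"twist":0.38,"grip":0},{"offset":[183,-183,0],"twist":0.43,"grip":0},{"offset":[200,-200,0],"twist":0.46,"grip":0}]' 40
```

```text
time: 0.77
position: [0.3355, -0.22, 0.231]
eef_rot: [-3.14, 0.0, 0.003]
wrist_force: [0.3, -0.9, -0.6]
grip_width: 1.001
```

```bash
python3 -m handwheel '[{"offset":[6,-20,0],"twist":0,"grip":0},{"offset":[18,-57,0],"twist":0,"grip":0},{"offset":[30,-94,0],"twist":0,"grip":0},{"offset":[42,-131,0],"twist":0,"grip":0},{"offset":[54,-168,0],"twist":0,"grip":0},{"offset":[66,-205,0],"twist":0,"grip":0},{"offset":[78,-242,0],"twist":0,"grip":0},{"offset":[90,-270,0],"twist":0,"grip":0}]'
python3 -m handwheel '[{"offset":[10,-30,5],"twist":0,"grip":0},{"offset":[20,-65,15],"twist":0,"grip":0},{"offset":[32,-100,25],"twist":0,"grip":0},{"offset":[42,-135,35],"twist":0,"grip":0},{"offset":[49,-155,50],"twist":0,"grip":0},{"offset":[49,-160,60],"twist":0,"grip":0},{"offset":[49,-160,60],"twist":0,"grip":0}]'
cat > snap.py <<'E'
import sys
from ov import *
tag=sys.argv[1];t=bot.snapshot("top");s=bot.snapshot("scene")
np.save(f"pics/{tag}t.npy",t);np.save(f"pics/{tag}s.npy",s)
def win(n,im):
    a=eval(sys.argv[2]);c=proj(n,[a])[0];u=int(np.clip(c[0],50,461));v=int(np.clip(c[1],50,333));print(n,u-50,v-50)
    return cv2.resize(im[v-50:v+50,u-50:u+50,::-1],(400,400),interpolation=cv2.INTER_CUBIC)
cv2.imwrite(f"pics/{tag}.png",np.hstack([win("top",t),win("scene",s)]))
print(bot.get_state()["position"],bot.get_state()["eef_rot"],bot.get_state()["time"])
E
python3 snap.py b1 "[.4745,.21,.13]"
```

```text
time: 1.43
position: [0.4243, 0.0487, 0.2313]
eef_rot: [-3.141, -0.0, 0.003]
wrist_force: [-0.1, -0.2, -0.2]
grip_width: 1.0
time: 2.02
position: [0.4712, 0.2062, 0.1684]
eef_rot: [3.141, 0.006, 0.004]
wrist_force: [-0.3, -1.4, -0.2]
grip_width: 1.0
top 103 219
scene 336 135
[0.47311387 0.20354723 0.17065927] [ 3.13955948e+00  1.89570067e-03 -9.38352204e-04] 2.1167
```

View pics/b1.png

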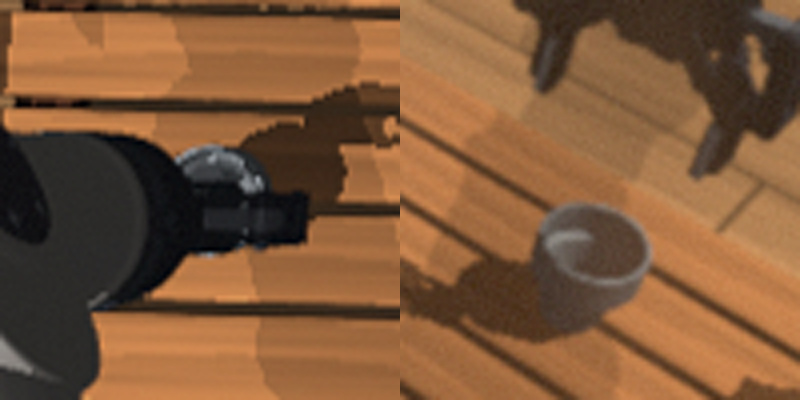

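Both open fingers straddle the pot: the rim centre is at about (222,198) in the left crop and (595,243) in the right. The TCP is 5 mm short in y, so I'll correct that while descending.

```bash
python3 -m handwheel '[{"offset":[1,-5,15],"twist":0,"grip":0},{"offset":[1,-5,35],"twist":0,"grip":0},{"offset":[1,-5,55],"twist":0,"grip":0},{"offset":[1,-5,72],"twist":0,"grip":0},{"offset":[1,-5,84],"twist":0,"grip":0},{"offset":[1,-5,90],"twist":0,"grip":0},{"offset":[1,-5,92],"twist":0,"grip":0},{"offset":[1,-5,92],"twist":0,"grip":0}]'
python3 snap.py b2 "[.4745,.21,.10]"
```

```text
time: 2.78
position: [0.4752, 0.2089, 0.0798]
eef_rot: [3.141, -0.001, -0.002]
wrist_force: [0.4, 0.5, 1.0]
grip_width: 1.005
top 106 218
scene 333 144
[0.4756066  0.2099089  0.08049299] [-3.14116447e+00 -2.23118930e-03 -1.12386287e-03] 2.8833
```

View pics/b2.png

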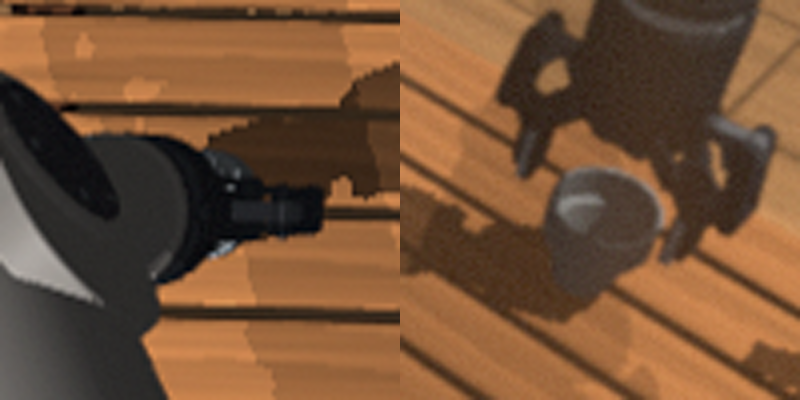

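```bash
python3 - <<'E'
from h import *
P=[[.4756,.21,.093],[.4756,.21,.102],[.4656,.21,.102],[.4756,.2525,.093],[.4756,.1675,.093]]
print(((proj("scene",P)-[333,144])*4+[400,0]).round(1))
print(((proj("top",P)-[106,218])*4).round(1))
E
```

```text
[[597.7 212.9]
 [601.7 202.3]
 [611.1 193. ]
 [664.3 252.9]
 [534.1 174.8]]
[[206.  201.1]
 [202.1 201.4]
 [200.9 219.4]
 [132.1 199.2]
 [280.  203. ]]
```

The fingertips straddle the collar at right crop (525,172) and (670,262). The rim centre at about (605,208) agrees to within 3 mm, so I'll close.

```bash
python3 -m handwheel '[{"offset":[0,0,0],"twist":0,"grip":60},{"offset":[0,0,0],"twist":0,"grip":90},{"offset":[0,0,0],"twist":0,"grip":120},{"offset":[0,0,0],"twist":0,"grip":150},{"offset":[0,0,0],"twist":0,"grip":150},{"offset":[0,0,0],"twist":0,"grip":150},{"offset":[0,0,0],"twist":0,"grip":150},{"offset":[0,0,0],"twist":0,"grip":150}]' 40
python3 snap.py b3 "[.4745,.21,.10]"
```

```text
time: 3.55
position: [0.4755, 0.2107, 0.0808]
eef_rot: [-3.141, -0.002, 0.0]
wrist_force: [-0.8, -0.3, 5.7]
grip_width: 0.725
top 106 218
scene 333 144
[0.47552837 0.21072103 0.08082946] [-3.14095300e+00 -2.45291718e-03  1.24111789e-04] 3.65
```

View pics/b3.png

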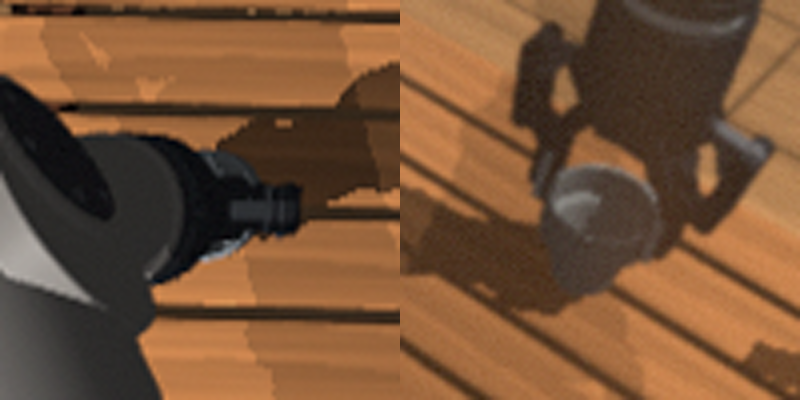

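```bash
python3 - <<'E'
from h import *
for z in(.08,.085,.09,.095,.1):print(z,((proj("scene",[[.4756,.175,z],[.4756,.246,z]])-[333,144])*4+[400,0]).round(0).tolist())
I=np.load("pics/b3s.npy")[144:244,333:433][25:75,25:75]
cv2.imwrite("pics/b3z.png",cv2.resize((255*(I[:,:,::-1]/255.)**.6).astype(np.uint8),(600,600),interpolation=cv2.INTER_CUBIC))
E
```

```text
0.08 [[540.0, 197.0], [647.0, 262.0]]
0.085 [[542.0, 191.0], [650.0, 256.0]]
0.09 [[544.0, 185.0], [652.0, 250.0]]
0.095 [[546.0, 179.0], [655.0, 244.0]]
0.1 [[548.0, 173.0], [657.0, 238.0]]
```

View pics/b3z.png

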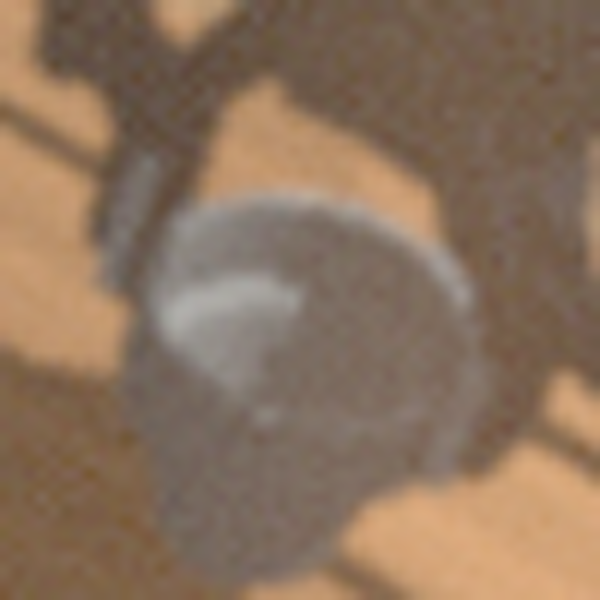

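Gripped: opening 0.725 (about 62 mm), with the left tip roughly 43 mm above the underside. Next I lift.

```bash
python3 -m handwheel '[{"offset":[0,0,-3],"twist":0,"grip":150},{"offset":[0,0,-10],"twist":0,"grip":150},{"offset":[0,0,-25],"twist":0,"grip":150},{"offset":[0,0,-50],"twist":0,"grip":150},{"offset":[0,5,-80],"twist":0,"grip":150},{"offset":[0,20,-100],"twist":0,"grip":150},{"offset":[0,45,-115],"twist":0,"grip":150},{"offset":[0,75,-120],"twist":0,"grip":150}]'
python3 -m handwheel '[{"offset":[0,30,0],"twist":0,"grip":150},{"offset":[0,65,0],"twist":0,"grip":150},{"offset":[0,100,0],"twist":0,"grip":150},{"offset":[0,130,0],"twist":0,"grip":150},{"offset":[0,155,0],"twist":0,"grip":150},{"offset":[0,170,0],"twist":0,"grip":150},{"offset":[0,178,0],"twist":0,"grip":150},{"offset":[0,178,0],"twist":0,"grip":150}]'
python3 snap.py b4 "[.4765,-.0425,.13]"
```

```text
time: 4.32
position: [0.4757, 0.1375, 0.2028]
eef_rot: [-3.139, -0.006, 0.005]
wrist_force: [0.0, 0.4, -0.3]
grip_width: 0.728
time: 4.98
position: [0.4744, -0.0451, 0.1993]
eef_rot: [3.141, 0.0, -0.004]
wrist_force: [0.1, 0.4, -1.1]
grip_width: 0.721
top 218 221
scene 248 85
[ 0.47455872 -0.04148832  0.19945533] [-3.14041509e+00 -1.01435249e-04  1.12670889e-03] 5.0833
```

View pics/b4.png

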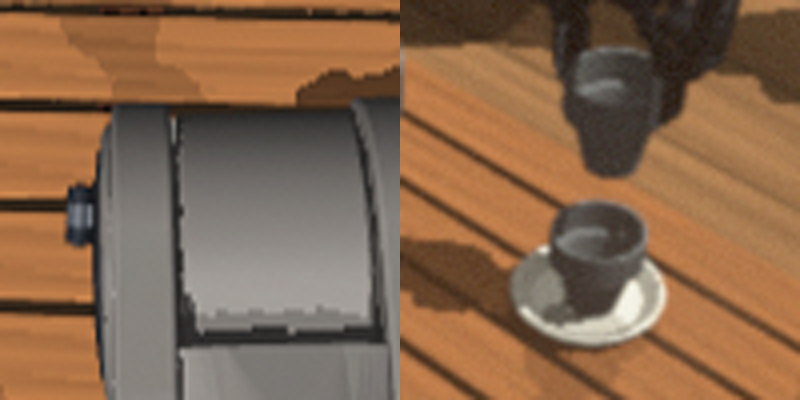

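The pot hangs upright at right crop (613,110) over the base at (600,235). A zoom will give the relative offset.

```bash
python3 - <<'E'
from h import *
I=np.load("pics/b4s.npy")[85:185,248:348][5:75,30:75]
cv2.imwrite("pics/b4z.png",cv2.resize((255*(I[:,:,::-1]/255.)**.5).astype(np.uint8),None,fx=8.5,fy=8.5,interpolation=cv2.INTER_CUBIC))
E
```

```text
(no output)
```

View pics/b4z.png

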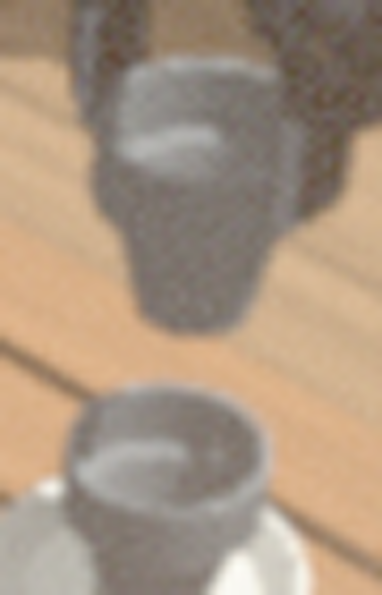

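```bash
python3 - <<'E'
from h import *
f=lambda a,b:(278+a/8.5,90+b/8.5)
print("foot",at_z("scene",*f(195,293),.1585),"base",at_z("scene",*f(166.5,449),.108))
print("rimheld",at_z("scene",*f(200,117),.2205))
g=lambda x,y,z,r:(proj("scene",circ(x,y,z,r))-[278,90])*8.5
for n,a in dict(foot=(.4745,-.0425,.1585,.017),rim=(.4745,-.0425,.2205,.0315),col=(.4745,-.0425,.1965,.0315),base=(.4765,-.0425,.108,.0315)).items():
    p=g(*a);print(n,p.min(0).round(),p.max(0).round())
E
```

```text
foot [ 0.46939966 -0.04356396  0.1585    ] base [ 0.47955184 -0.04018784  0.108     ]
rimheld [ 0.47461142 -0.0448416   0.2205    ]
foot [128. 267.] [245. 339.]
rim [92. 56.] [322. 188.]
col [ 86. 128.] [311. 261.]
base [ 62. 375.] [272. 510.]
```

```bash
python3 -m handwheel '[{"offset":[2,0,5],"twist":0,"grip":150},{"offset":[4,0,12],"twist":0,"grip":150},{"offset":[4,0,22],"twist":0,"grip":150},{"offset":[4,0,32],"twist":0,"grip":150},{"offset":[4,0,40],"twist":0,"grip":150},{"offset":[4,0,46],"twist":0,"grip":150},{"offset":[4,0,48],"twist":0,"grip":150},{"offset":[4,0,48],"twist":0,"grip":150}]'
cat > z.py <<'E'
import sys
from h import *
s=bot.snapshot("scene");tag=sys.argv[1]
u0,v0,w,hh,k=278,int(sys.argv[2]),48,60,10
I=s[v0:v0+hh,u0:u0+w];np.save(f"pics/{tag}s.npy",s)
J=cv2.resize((255*(I[:,:,::-1]/255.)**.5).astype(np.uint8),None,fx=k,fy=k,interpolation=cv2.INTER_CUBIC)
K=J.copy()
for a in eval(sys.argv[3]):
    p=(proj("scene",circ(*a))-[u0,v0])*k;cv2.polylines(K,[np.round(p).astype(int)],True,(0,255,0),1)
cv2.imwrite(f"pics/{tag}.png",cv2.resize(np.hstack([J,K]),None,fx=.83,fy=.83))
st=bot.get_state();print(st["position"].round(4),st["wrist_force"].round(1),st["grip_width"],st["time"])
E
python3 z.py b5 105 "[(.478,-.041,.108,.0315),(.4785,-.042,.11,.017),(.4785,-.042,.172,.0315),(.4785,-.042,.148,.0315)]"
```

```text
time: 5.75
position: [0.478, -0.0429, 0.1504]
eef_rot: [-3.141, 0.002, -0.0]
wrist_force: [-0.4, 0.4, -0.9]
grip_width: 0.726
[ 0.4785 -0.0429  0.151 ] [-0.1  0.3 -0.4] 0.7253846172070567 5.8
```

View pics/b5.png

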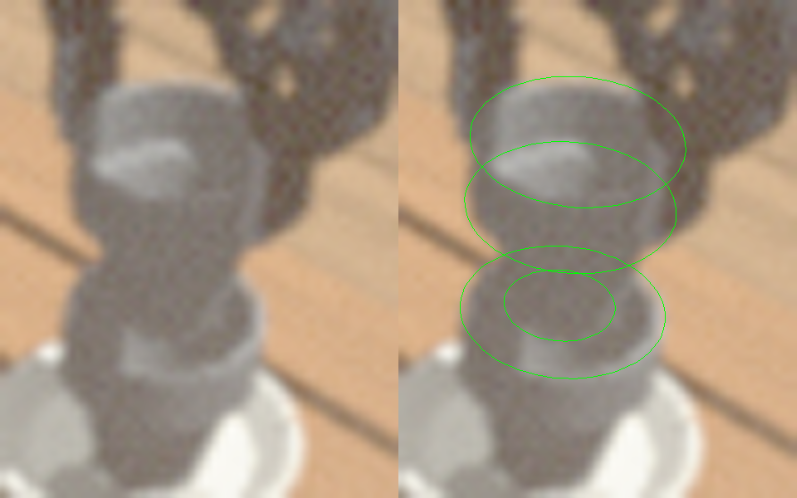

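The rim overlay fits the base, and the foot sits inside the base opening at about (165,320) in the left panel. I'll lower further and watch the force.

```bash
python3 -m handwheel '[{"offset":[0,0,4],"twist":0,"grip":150},{"offset":[0,0,9],"twist":0,"grip":150},{"offset":[0,0,14],"twist":0,"grip":150},{"offset":[0,0,19],"twist":0,"grip":150},{"offset":[0,0,23],"twist":0,"grip":150},{"offset":[0,0,26],"twist":0,"grip":150},{"offset":[0,0,26],"twist":0,"grip":150},{"offset":[0,0,26],"twist":0,"grip":150}]'
python3 z.py b6 115 "[(.478,-.041,.108,.0315),(.4785,-.042,.145,.0315),(.4785,-.042,.121,.0315)]"
```

```text
time: 6.47
position: [0.4785, -0.0428, 0.1251]
eef_rot: [-3.141, 0.0, -0.0]
wrist_force: [-0.6, 0.2, -1.4]
grip_width: 0.725
[ 0.4787 -0.0429  0.1253] [ 0.  -0.5 -1.2] 0.7263010684460868 6.5167
```

View pics/b6.png

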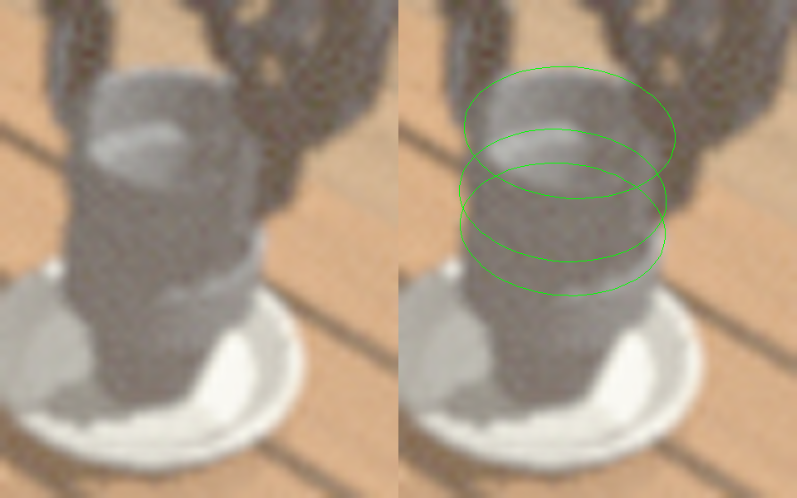

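```bash
python3 -m handwheel '[{"offset":[0,0,2],"twist":0,"grip":150},{"offset":[0,0,4],"twist":0,"grip":150},{"offset":[0,0,6],"twist":0,"grip":150},{"offset":[0,0,8],"twist":0,"grip":150},{"offset":[0,0,9],"twist":0,"grip":150},{"offset":[0,0,10],"twist":0,"grip":150},{"offset":[0,0,10],"twist":0,"grip":150}]'
python3 z.py b7 115 "[(.478,-.041,.108,.0315),(.4785,-.042,.132,.0315)]"
```

```text
time: 7.1
position: [0.4784, -0.0429, 0.1151]
eef_rot: [-3.142, 0.0, -0.0]
wrist_force: [-0.6, 0.2, -1.5]
grip_width: 0.726
[ 0.4785 -0.0429  0.1152] [-0.2  0.  -1.1] 0.7255007099518724 7.15
```

View pics/b7.png

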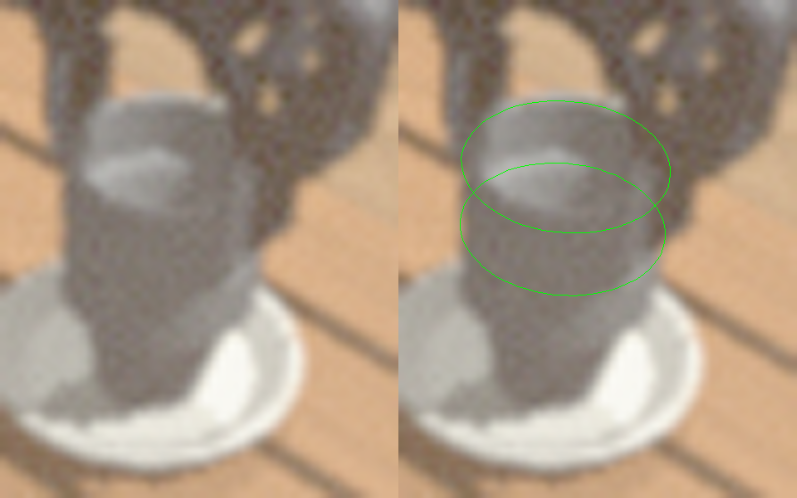

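There's no contact yet and the rim is still a few mm above the home overlay. I'll go down 1 mm at a time.

```bash
python3 -m handwheel '[{"offset":[0,0,1],"twist":0,"grip":150},{"offset":[0,0,2],"twist":0,"grip":150},{"offset":[0,0,2],"twist":0,"grip":150}]';python3 -m handwheel '[{"offset":[0,0,1],"twist":0,"grip":150},{"offset":[0,0,1],"twist":0,"grip":150}]';python3 -m handwheel '[{"offset":[0,0,1],"twist":0,"grip":150},{"offset":[0,0,1],"twist":0,"grip":150}]'
```

```text
time: 7.4
position: [0.4785, -0.0429, 0.1131]
eef_rot: [3.142, 0.0, -0.0]
wrist_force: [-0.2, -0.3, -1.5]
grip_width: 0.725
time: 7.57
position: [0.4785, -0.0429, 0.1121]
eef_rot: [-3.142, 0.0, -0.0]
wrist_force: [-0.9, 0.1, -0.6]
grip_width: 0.725
time: 7.73
position: [0.4789, -0.0433, 0.1116]
eef_rot: [3.141, -0.001, -0.0]
wrist_force: [-0.6, -0.7, 1.9]
grip_width: 0.721
```

Contact is starting at z = 0.1116, about where home was expected. I'll press a little further, then look before release.

```bash
python3 -m handwheel '[{"offset":[0,0,0.5],"twist":0,"grip":150},{"offset":[0,0,0.5],"twist":0,"grip":150}]'
python3 z.py b8 115 "[(.478,-.041,.108,.0315),(.4785,-.042,.132,.0315)]"
```

```text
time: 7.9
position: [0.4791, -0.0435, 0.1114]
eef_rot: [3.141, -0.001, -0.0]
wrist_force: [-0.3, -0.5, 3.4]
grip_width: 0.726
[ 0.4791 -0.0435  0.1114] [-1.3 -1.4  4.2] 0.7248906851151713 7.95
```

View pics/b8.png

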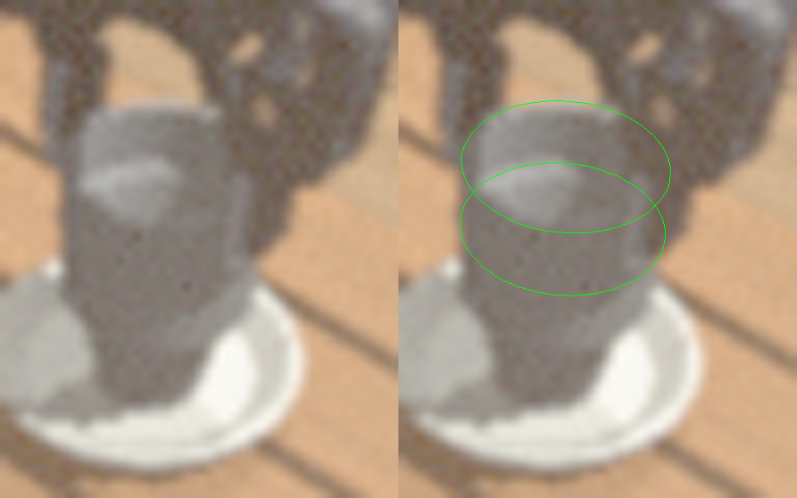

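```bash
python3 -m handwheel '[{"offset":[0,0,0.5],"twist":0,"grip":75},{"offset":[0,0,0.5],"twist":0,"grip":65},{"offset":[0,0,0.5],"twist":0,"grip":55},{"offset":[0,0,0.5],"twist":0,"grip":40},{"offset":[0,0,0],"twist":0,"grip":20},{"offset":[0,0,0],"twist":0,"grip":0},{"offset":[0,0,0],"twist":0,"grip":0},{"offset":[0,0,0],"twist":0,"grip":0}]'
python3 z.py b9 115 "[(.478,-.041,.108,.0315),(.4785,-.042,.132,.0315)]"
```

```text
time: 8.62
position: [0.4785, -0.0428, 0.1106]
eef_rot: [-3.141, 0.0, -0.0]
wrist_force: [-0.0, 1.1, 0.0]
grip_width: 1.003
[ 0.4785 -0.0428  0.1107] [ 1.  -0.1 -0.4] 1.0020122499673627 8.6667
```

View pics/b9.png

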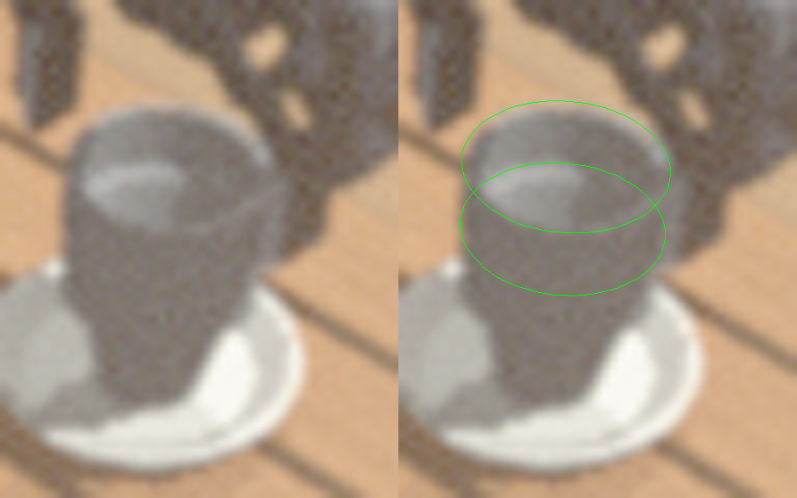

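The first pot sits home: its rim matches the home overlay at about (170,165) in the left panel. Next I go up and over to pot_a.

```bash
python3 -m handwheel '[{"offset":[0,0,-6],"twist":0,"grip":0},{"offset":[0,0,-20],"twist":0,"grip":0},{"offset":[0,0,-45],"twist":0,"grip":0},{"offset":[10,-5,-70],"twist":0,"grip":0},{"offset":[35,-18,-80],"twist":0,"grip":0},{"offset":[65,-34,-80],"twist":0,"grip":0},{"offset":[97,-51,-80],"twist":0,"grip":0},{"offset":[129,-68,-80],"twist":0,"grip":0}]'
python3 -m handwheel '[{"offset":[25,-13,10],"twist":0,"grip":0},{"offset":[42,-21,22],"twist":0,"grip":0},{"offset":[50,-26,35],"twist":0,"grip":0},{"offset":[50,-26,40],"twist":0,"grip":0},{"offset":[50,-26,40],"twist":0,"grip":0}]'
python3 snap.py a1 "[.658,.051,.11]"
```

```text
time: 9.33
position: [0.6091, 0.0252, 0.1919]
eef_rot: [3.141, -0.001, -0.002]
wrist_force: [0.6, 0.5, 0.4]
grip_width: 0.998
time: 9.75
position: [0.6562, 0.051, 0.1488]
eef_rot: [3.141, 0.004, 0.001]
wrist_force: [-0.0, 0.2, -0.3]
grip_width: 1.004
top 179 140
scene 227 148
[0.65712299 0.05018903 0.15129562] [ 3.14084826e+00  2.95732933e-04 -9.01260161e-04] 9.85
```

View pics/a1.png

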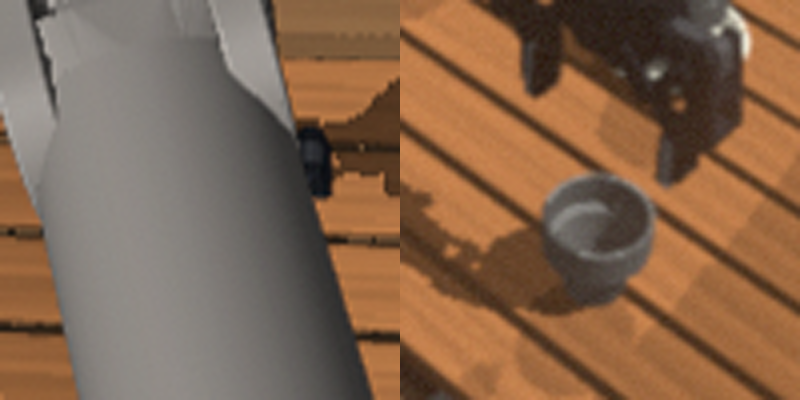

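The pot_a rim is at (600,218) in the right crop, below the open fingers at (540,90) and (670,180). It is aligned as predicted, so I'll descend.

```bash
python3 -m handwheel '[{"offset":[1,-1,12],"twist":0,"grip":0},{"offset":[1,-1,28],"twist":0,"grip":0},{"offset":[1,-1,44],"twist":0,"grip":0},{"offset":[1,-1,57],"twist":0,"grip":0},{"offset":[1,-1,66],"twist":0,"grip":0},{"offset":[1,-1,70],"twist":0,"grip":0},{"offset":[1,-1,70],"twist":0,"grip":0},{"offset":[1,-1,70],"twist":0,"grip":0}]'
python3 snap.py a2 "[.658,.051,.11]"
python3 - <<'E'
from h import *
P=[[.658,.051,.093],[.658,.051,.102]]
print(((proj("scene",P)-[227,148])*4+[400,0]).round(1))
E
```

```text
time: 10.52
position: [0.6589, 0.0521, 0.0813]
eef_rot: [-3.141, -0.001, -0.0]
wrist_force: [0.4, 1.1, -1.0]
grip_width: 1.002
top 179 140
scene 227 148
[0.65944833 0.05229469 0.08197708] [-3.14126618e+00 -2.23275309e-03 -1.89687803e-04] 10.6167
[[599.1 221.5]
 [599.8 210.8]]
```

View pics/a2.png

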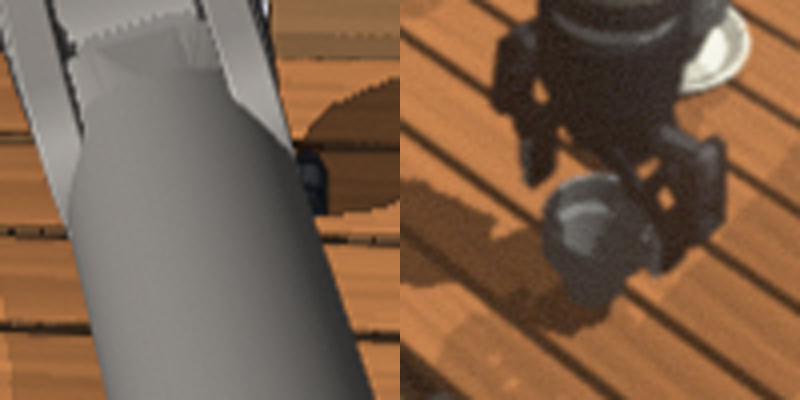

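The fingertips at (537,182) and (663,270) straddle the rim centred near (600,218), aligned within about 2 mm. I'll close.

```bash
python3 -m handwheel '[{"offset":[0,0,1],"twist":0,"grip":60},{"offset":[0,0,1],"twist":0,"grip":90},{"offset":[0,0,1],"twist":0,"grip":120},{"offset":[0,0,1],"twist":0,"grip":150},{"offset":[0,0,1],"twist":0,"grip":150},{"offset":[0,0,1],"twist":0,"grip":150},{"offset":[0,0,1],"twist":0,"grip":150},{"offset":[0,0,1],"twist":0,"grip":150}]' 40
python3 -m handwheel '[{"offset":[0,0,-3],"twist":0,"grip":150},{"offset":[0,0,-10],"twist":0,"grip":150},{"offset":[0,0,-25],"twist":0,"grip":150},{"offset":[0,0,-50],"twist":0,"grip":150},{"offset":[0,0,-80],"twist":0,"grip":150},{"offset":[0,0,-105],"twist":0,"grip":150},{"offset":[0,0,-118],"twist":0,"grip":150},{"offset":[0,0,-120],"twist":0,"grip":150}]'
python3 snap.py a3 "[.658,.051,.19]"
```

```text
time: 11.28
position: [0.6595, 0.0522, 0.0809]
eef_rot: [-3.141, -0.002, -0.0]
wrist_force: [0.7, 0.2, 4.9]
grip_width: 0.715
time: 11.95
position: [0.6602, 0.0527, 0.2036]
eef_rot: [-3.141, -0.006, -0.0]
wrist_force: [-0.7, -0.2, 0.4]
grip_width: 0.722
top 176 133
scene 228 122
[0.65841952 0.05217499 0.19975934] [3.14149845e+00 1.09934009e-04 8.85173021e-05] 12.05
```

View pics/a3.png

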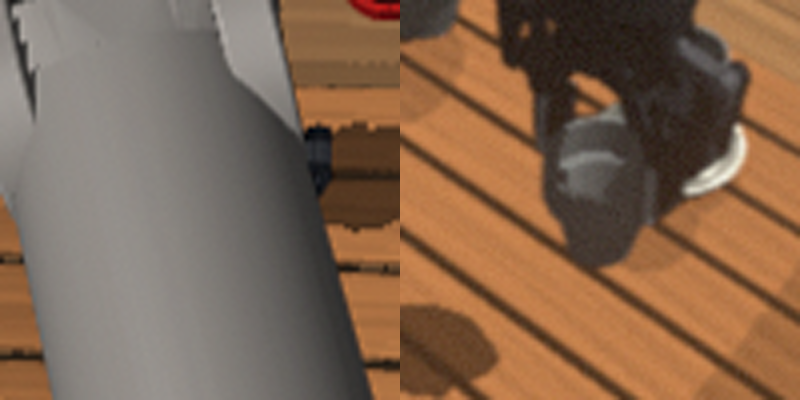

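Pot_a is lifted, hanging upright at (600,195) in the right crop. I'm moving it over the stack.

```bash
python3 -m handwheel '[{"offset":[-10,5,-5],"twist":0,"grip":150},{"offset":[-38,20,-10],"twist":0,"grip":150},{"offset":[-68,36,-10],"twist":0,"grip":150},{"offset":[-98,51,-10],"twist":0,"grip":150},{"offset":[-128,67,-10],"twist":0,"grip":150},{"offset":[-152,80,-10],"twist":0,"grip":150},{"offset":[-170,89,-10],"twist":0,"grip":150},{"offset":[-180,95,-10],"twist":0,"grip":150}]'
python3 -m handwheel '[{"offset":[0,0,0],"twist":0,"grip":150},{"offset":[0,0,0],"twist":0,"grip":150}]'
python3 z.py a4 95 "[(.478,-.041,.108,.0315),(.4785,-.042,.132,.0315),(.478,-.0425,.169,.017),(.478,-.0425,.207,.0315)]"
```

```text
time: 12.72
position: [0.4746, -0.0447, 0.2077]
eef_rot: [3.141, 0.006, -0.003]
wrist_force: [-0.6, -0.4, -0.7]
grip_width: 0.718
time: 12.88
position: [0.4786, -0.0429, 0.2091]
eef_rot: [-3.141, 0.001, -0.001]
wrist_force: [-0.4, 0.1, -1.0]
grip_width: 0.718
[ 0.4793 -0.0422  0.2093] [ 0.4 -0.2 -0.1] 0.7172703668993381 12.9333
```

View pics/a4.png

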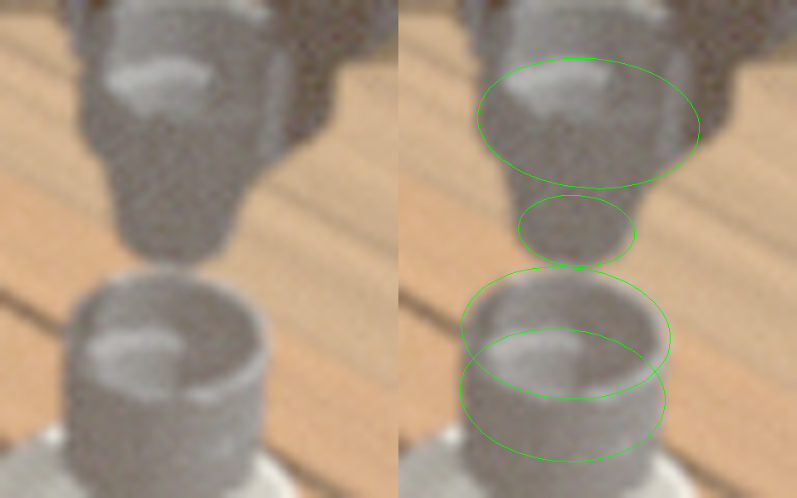

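The stack rim is centred at (166,335) in the left panel and the held foot, at (174,230), lines up with the overlay. I'll lower.

```bash
python3 -m handwheel '[{"offset":[0,0,6],"twist":0,"grip":150},{"offset":[0,0,14],"twist":0,"grip":150},{"offset":[0,0,22],"twist":0,"grip":150},{"offset":[0,0,30],"twist":0,"grip":150},{"offset":[0,0,38],"twist":0,"grip":150},{"offset":[0,0,44],"twist":0,"grip":150},{"offset":[0,0,48],"twist":0,"grip":150},{"offset":[0,0,48],"twist":0,"grip":150}]'
python3 -m handwheel '[{"offset":[0,0,4],"twist":0,"grip":150},{"offset":[0,0,8],"twist":0,"grip":150},{"offset":[0,0,12],"twist":0,"grip":150},{"offset":[0,0,14],"twist":0,"grip":150},{"offset":[0,0,15],"twist":0,"grip":150},{"offset":[0,0,15],"twist":0,"grip":150}]'
python3 z.py a5 95 "[(.479,-.0415,.132,.0315),(.479,-.042,.167,.0315),(.479,-.042,.143,.0315)]"
```

```text
time: 13.6
position: [0.4778, -0.0429, 0.1606]
eef_rot: [-3.141, 0.002, -0.0]
wrist_force: [0.1, 0.4, 0.4]
grip_width: 0.722
time: 14.1
position: [0.4784, -0.0429, 0.1466]
eef_rot: [-3.142, 0.0, -0.0]
wrist_force: [-0.5, 0.1, -1.5]
grip_width: 0.713
[ 0.4786 -0.0429  0.1468] [-0.4 -0.7 -0.8] 0.7164474547298444 14.15
```

View pics/a5.png

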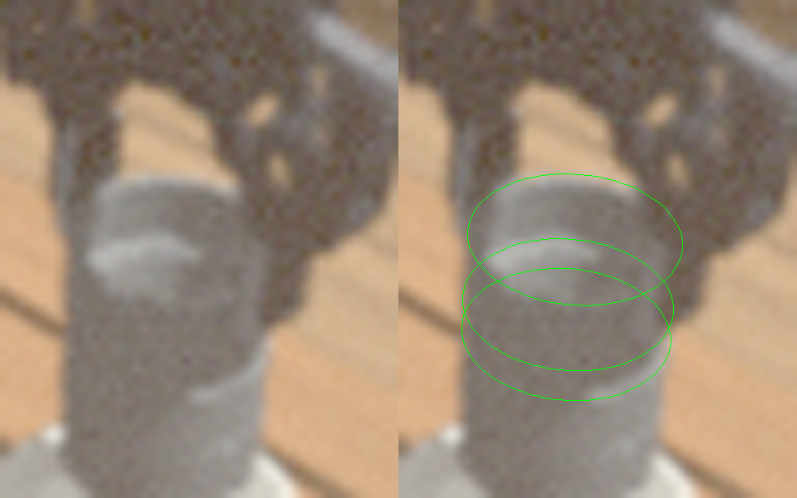

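Insertion is free of force and aligned, with the collars flush at (65,300) and (262,340). I'll go down in 1–2 mm steps to contact.

```bash
python3 -m handwheel '[{"offset":[0,0,2],"twist":0,"grip":150},{"offset":[0,0,4],"twist":0,"grip":150},{"offset":[0,0,6],"twist":0,"grip":150},{"offset":[0,0,8],"twist":0,"grip":150},{"offset":[0,0,8],"twist":0,"grip":150}]'
python3 -m handwheel '[{"offset":[0,0,1],"twist":0,"grip":150},{"offset":[0,0,1],"twist":0,"grip":150}]';python3 -m handwheel '[{"offset":[0,0,1],"twist":0,"grip":150},{"offset":[0,0,1],"twist":0,"grip":150}]';python3 -m handwheel '[{"offset":[0,0,1],"twist":0,"grip":150},{"offset":[0,0,1],"twist":0,"grip":150}]'
```

```text
time: 14.57
position: [0.4782, -0.0429, 0.1383]
eef_rot: [-3.141, 0.001, -0.0]
wrist_force: [0.4, -1.0, -0.6]
grip_width: 0.716
time: 14.73
position: [0.4785, -0.0429, 0.1376]
eef_rot: [-3.142, 0.0, -0.0]
wrist_force: [-0.5, -0.3, 0.0]
grip_width: 0.716
time: 14.9
position: [0.4785, -0.0429, 0.1367]
eef_rot: [3.142, 0.0, -0.0]
wrist_force: [-0.4, -0.3, -0.6]
grip_width: 0.721
time: 15.07
position: [0.4785, -0.0429, 0.1357]
eef_rot: [3.142, 0.0, -0.0]
wrist_force: [-0.0, -0.1, -0.8]
grip_width: 0.712
```

```bash
python3 -m handwheel '[{"offset":[0,0,0.5],"twist":0,"grip":150},{"offset":[0,0,0.5],"twist":0,"grip":150}]';python3 -m handwheel '[{"offset":[0,0,0.5],"twist":0,"grip":150},{"offset":[0,0,0.5],"twist":0,"grip":150}]'
python3 z.py a6 95 "[(.479,-.0415,.132,.0315),(.479,-.042,.156,.0315)]"
```

```text
time: 15.23
position: [0.4786, -0.0429, 0.1352]
eef_rot: [-3.142, 0.0, -0.0]
wrist_force: [-0.5, 0.1, -1.3]
grip_width: 0.723
time: 15.4
position: [0.4787, -0.0429, 0.1349]
eef_rot: [3.142, -0.0, -0.0]
wrist_force: [-1.0, 0.5, 0.3]
grip_width: 0.722
[ 0.4787 -0.0429  0.1349] [-0.4  0.7  0.5] 0.7204530572983785 15.45
```

View pics/a6.png

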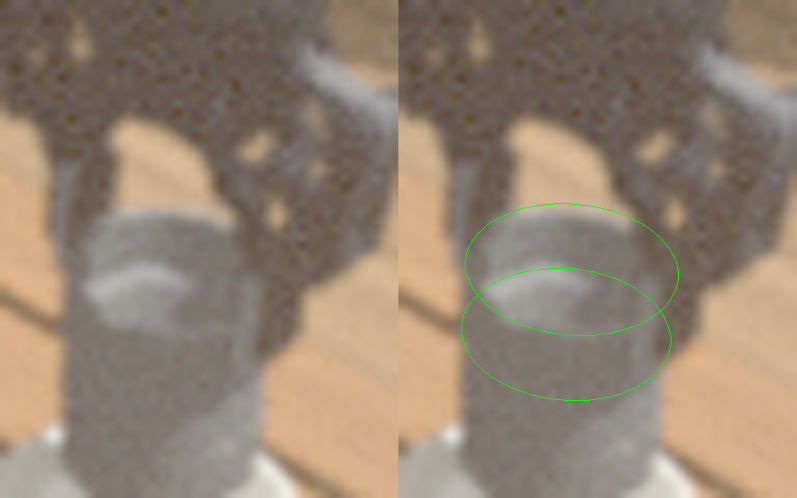

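The rim is at the home level, with its upper edge at (160,210) against the overlay's 204, and contact is just beginning. I'll ease down a little more, then open slowly.

```bash
python3 -m handwheel '[{"offset":[0,0,0.5],"twist":0,"grip":150},{"offset":[0,0,0.5],"twist":0,"grip":150}]';python3 -m handwheel '[{"offset":[0,0,0.5],"twist":0,"grip":150},{"offset":[0,0,0.5],"twist":0,"grip":150}]'
python3 -m handwheel '[{"offset":[0,0,0],"twist":0,"grip":75},{"offset":[0,0,0],"twist":0,"grip":65},{"offset":[0,0,0],"twist":0,"grip":55},{"offset":[0,0,0],"twist":0,"grip":40},{"offset":[0,0,0],"twist":0,"grip":20},{"offset":[0,0,0],"twist":0,"grip":0},{"offset":[0,0,0],"twist":0,"grip":0},{"offset":[0,0,0],"twist":0,"grip":0}]'
python3 z.py a7 95 "[(.479,-.0415,.132,.0315),(.479,-.042,.156,.0315)]"
```

```text
time: 15.62
position: [0.4789, -0.0428, 0.1348]
eef_rot: [3.142, -0.001, -0.0]
wrist_force: [-0.7, 0.4, 2.8]
grip_width: 0.716
time: 15.78
position: [0.4793, -0.0428, 0.1347]
eef_rot: [3.141, -0.002, -0.0]
wrist_force: [-1.2, 0.1, 6.0]
grip_width: 0.718
time: 16.45
position: [0.4785, -0.0429, 0.1337]
eef_rot: [-3.142, 0.0, -0.0]
wrist_force: [-0.3, -0.1, 0.3]
grip_width: 1.003
[ 0.4786 -0.0429  0.1337] [0.  0.6 0.1] 1.001066908988478 16.5
```

View pics/a7.png

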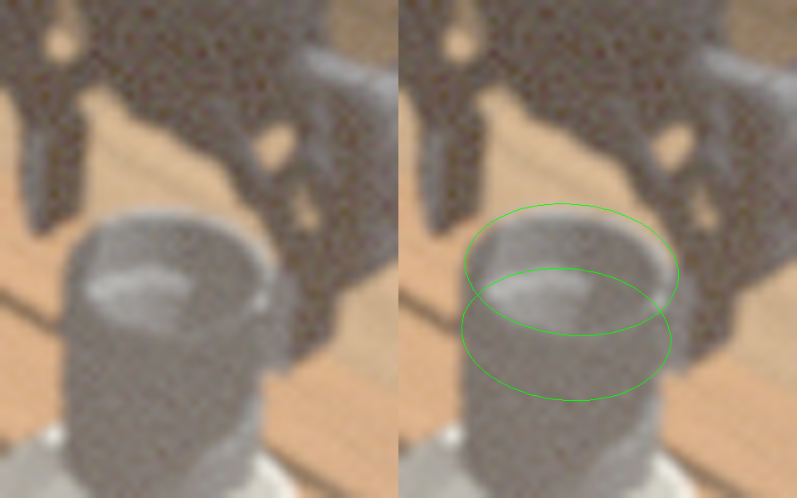

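The pot has been released and sits at home height. I'll retreat upward and away for a clear view.

```bash
python3 -m handwheel '[{"offset":[0,0,-6],"twist":0,"grip":0},{"offset":[0,0,-20],"twist":0,"grip":0},{"offset":[0,0,-45],"twist":0,"grip":0},{"offset":[0,0,-75],"twist":0,"grip":0},{"offset":[0,-20,-90],"twist":0,"grip":0},{"offset":[0,-55,-95],"twist":0,"grip":0},{"offset":[0,-90,-95],"twist":0,"grip":0},{"offset":[0,-130,-95],"twist":0,"grip":0}]'
python3 -m handwheel '[{"offset":[0,-40,0],"twist":0,"grip":0},{"offset":[0,-80,0],"twist":0,"grip":0},{"offset":[0,-115,0],"twist":0,"grip":0},{"offset":[0,-140,0],"twist":0,"grip":0},{"offset":[0,-150,0],"twist":0,"grip":0},{"offset":[0,-150,0],"twist":0,"grip":0},{"offset":[0,-150,0],"twist":0,"grip":0}]'
python3 z.py f1 95 "[(.479,-.0415,.108,.0315),(.479,-.0415,.132,.0315),(.479,-.0415,.156,.0315)]"
python3 - <<'E'
from h import *
s=bot.snapshot("scene");t=bot.snapshot("top")
cv2.imwrite("pics/f2.png",np.hstack([cv2.resize(i[:,:,::-1],(400,300),interpolation=cv2.INTER_AREA) for i in(s,t)]))
s0=np.load("pics/scene0.npy");t0=np.load("pics/top0.npy")
K=t[245:295,243:293];print()
cv2.imwrite("pics/f3.png",np.hstack([cv2.resize(i[240:300,240:300,::-1],(400,400),interpolation=cv2.INTER_CUBIC) for i in(t0,t)]))
E
```

```text
time: 17.17
position: [0.4794, 0.087, 0.2302]
eef_rot: [3.141, -0.003, -0.004]
wrist_force: [0.7, 0.3, -0.4]
grip_width: 1.001
time: 17.75
position: [0.4789, 0.236, 0.2288]
eef_rot: [3.14, 0.0, -0.0]
wrist_force: [0.5, -0.1, 0.7]
grip_width: 1.0
[0.4793 0.2348 0.2287] [ 0.4 -0.4 -0.1] 0.997706440494271 17.8
```

View pics/f1.png

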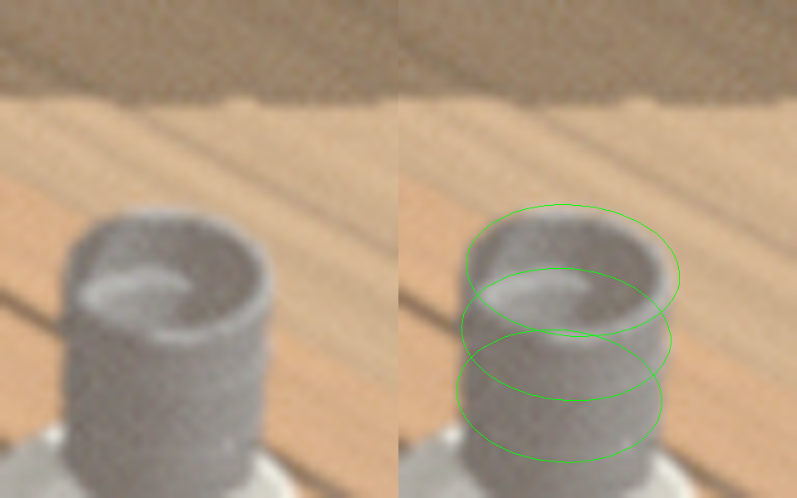

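View pics/f2.png

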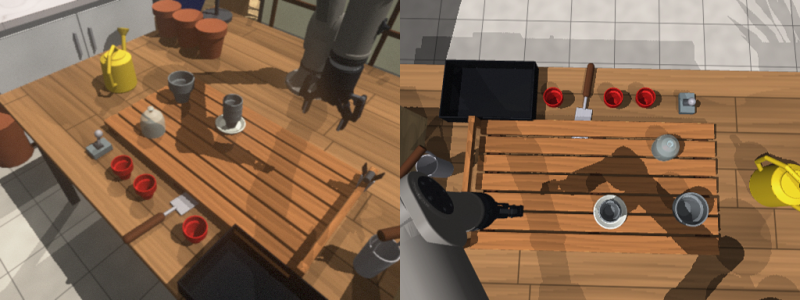

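View pics/f3.png

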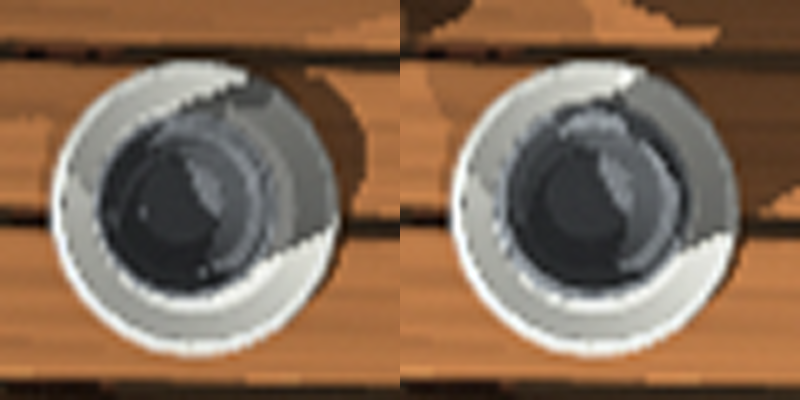

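The clear view shows the three collars flush as one straight stack, with the top rim at home height at (168,275) in the left panel. The saucer outline is unchanged from the start (50–340 px in both crops), and the cloche, big pot and red pots are where they were. I'm handing it in.

```bash
python3 -c "
from plant import bot
print(bot.sign_off())"
```

```text
the job is handed in; nothing more can be done
None
```

I nested pot_b and then pot_a into the pot on the saucer, lowering each by hand until it touched (4–6 N) before letting go. The job was handed in at about 18 s, with the gripper open and clear of everything.

- **Stack:** in the last pictures it is upright. All three collars line up, and the top rim is at the expected fully-home height to within about 2 mm. The side-camera overlay put the rim slightly lower than predicted, which is within the calibration error.
- **Surroundings:** the saucer outline is unchanged in the top view. By eye, the cloche, the big pot and the red pots are where they started.
- **Disagreement:** the two cameras differed by 2–4 mm on the pots' x and y positions. I settled this by re-checking the held pot against the stack before each insertion.

No check failed.

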